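# Unload the filament dry box and weigh the spool

### The job

The filament in the small dry box is ready to be weighed: press down the thumb latch at the front of the box and let the clear lid spring fully open by itself, without touching the lid. Then lift the spool straight up off its post, set it down gently (do not drop it) standing upright with its whole foot on the plate of the bench scale, and let go. Leave the lid open, and leave the tray, the spray can, the ink bottle and the glue stick where they are.

Things in the scene. Friction and masses are not known exactly. Their poses are not given: they have to be found in the camera images.
- dry_box: Fixed grey plastic dry box, base 150 (x) x 132 (y) x 40 mm; origin at the centre of its underside. Its own -x side is the front, with the latch. Walls 3 mm thick, inner floor at z = 9 mm. The clear lid is hinged along the back (own x = 78.5 mm, z = 40 mm); its top when shut is at z = 76 mm. Inside at the back lies a white desiccant bar, own x from 48 to 70 mm, top at z = 31 mm.
- lid (a joint): Hinge of the clear lid (an inverted tray, 150 x 132 x 36 mm) in rad: 0 shut and latched, 1.85 fully open, when it stands up behind the box and leans a little backward. Only the latch's hook holds it shut; once let go, a spring with a damper swings it fully open in about 1 s and it stays open.
- lid_front (a point): Middle of the lid's front face, on its centre line; own x of the box -75 mm and z = 58 mm when shut; it moves with the lid.
- latch (a joint): Black thumb latch at the front of the box, a rocker on a level pin, in rad: 0 at rest, sprung back to 0; pressing its paddle down turns it to 0.36 at the stop. Its hook lets the lid go at about 0.2 to 0.25; at the pressing point full travel is about 11 mm and takes 5 to 6 N.
- latch_pad (a point): Pressing point on top of the latch's flat paddle (32 mm wide with a rounded end; it reaches 15 mm further out), on the box's centre line, at the box's own x = -118 mm, z = 31 mm at rest: 43 mm in front of the lid's front face. The latch's upright hook arm stands 21 mm from this point towards the lid and rises 26 mm above it. The point goes down when pressed.
- spool_mid (a point): Centre (half-way up) of the loose filament spool: black flanges 64 mm in diameter and 4 mm thick at both ends, 50 mm high overall, white winding of 60 mm between them, bore 24 mm; about 100 g; own z up along its axis. At the start its centre is 36 mm and its top 61 mm above the box's origin. It can be grasped across its diameter from above, with the lid open.
- plate_top (a point): Centre of the upper face of the bench scale's square metal plate (118 x 118 mm), 22 mm above the table. The scale is fixed, white, low, 168 x 126 mm; its display strip lies on its own -x side. Axes are those of the plate's sides.
- spray_can: Bystander: tall white aerosol can, 53 mm diameter, 285 mm high; origin at the centre of its underside.
- ink_bottle: Bystander: small teal bottle, 28 mm diameter, 70 mm high; origin at the centre of its underside.
- glue_stick: Bystander: white and orange glue stick lying down, 25 x 90 x 25 mm; origin at the centre of its underside.
- post_top (a point): Top of the upright fixed post, 17 mm in diameter, on which the spool stands in the box; at the box's own x = -12 mm, y = 0, z = 69 mm, so the post sticks out 8 mm above the spool. The spool is clear of it when raised about 60 mm.
- tray: Bystander: shallow empty white tray, 91 x 126 x 28 mm; origin at the centre of its underside.

How it is judged:
On the way, in this order (a step that is already met when the one before it is completed fails the run):
1. the latch has been pressed (value of joint latch above 0.18 rad), for 0.02 s.
2. the lid has sprung fully open with the spool still on its post (value of joint lid above 1.6 rad and z of spool_mid in the frame of dry_box below 0.06 m), for 0.2 s.
3. the spool has been lifted clear of the post (z of spool_mid in the frame of dry_box above 0.088 m), for 0.05 s.
At the end, for the whole second after the job is handed in: The spool stands upright (within 0.12 rad), still and released, with its whole foot on the scale's plate (its axis within 27 mm of the plate's centre along each side of the plate), and the lid stands open (beyond 1.6 rad) (x of spool_mid in the frame of plate_top between -0.027 and 0.027 m and y of spool_mid in the frame of plate_top between -0.027 and 0.027 m and z of spool_mid in the frame of plate_top between 0.02 and 0.029 m and angle between spool_mid's own z axis and vertical below 0.12 rad and linear speed of spool below 0.02 m/s and value of joint lid above 1.6 rad); the robot touches nothing.
It fails at once if the robot touches the lid (more than 1.5 N) (contact force between any of the arm, the fingers and lid above 1.5 N).
It fails at once if the spool is dropped (falls unheld faster than 0.7 m/s, a fall of some 25 mm) (linear speed of spool above 0.7 m/s and contact force between the fingers and spool below 0.2 N).
It fails at once if a bystander is knocked more than 30 mm from its place (distance of any of tray, spray_can, ink_bottle, glue_stick from where it was at the start of the episode above 0.03 m).
It also fails if it takes over 56 s, if anything falls off the work surface, if the arm or the gripper's body presses on something with over 40 N, if the wrist force passes 120 N, or if a joint passes its speed limit or range.

### The arm

A 6-joint arm with a two-finger parallel gripper is mounted at the origin on the work surface; the furniture and walls round the work are solid. World frame = base frame: x ahead of the robot, y to its left, z up, the work surface at z = 0. Lengths are in m, angles in rad, forces in N, time in s.
With the tool pointing down it reaches from about 0.35 to 0.775 m from the base axis. Payload 7.3 kg.
Tool frame: the origin (TCP) lies midway between the tips of the shut fingers; the grasp point (between the pads) lies 19 mm behind it; z points along the fingers, y is the line along which they close (so a half turn about z gives the same grasp; the last joint's range is limited). The gripper opens to 92 mm and grips with 3 to 60 N. Pads are 19 mm wide; open, the fingers measure 130 mm over their backs; the gripper's body (75 mm by 190 mm) begins 47 mm behind the grasp point.
Start: joints at [1.142, 0.342, 1.524, -0, 1.275, -0.146], TCP at [0.146, 0.504, 0.227] pointing down, gripper open.
Joint ranges: [-2.53, 2.53], [-0.77, 2.02], [0.04, 2.7], [-1, 4.14], [0.28, 2.66], [-3.11, 3.11]. Speed limits (rad/s): [2.57, 2.57, 3.14, 3.14, 3.14, 3.14].

### API

Orientations are given as [roll, pitch, yaw] about the fixed x, y, z axes, in that order (R = Rz(yaw) Ry(pitch) Rx(roll)).
In Python, from cell import monitor, vision, workorder gives the robot as it stands.
- The arm moves only by the tool move_arm, never from a script. Its argument "rows" is a list of rows, each a list of 5 numbers: the shift along the world's x, y, z in mm, then the turn about the world's z in rad, then the closure, from -1 (fully open) to 1 (shut). A call has 1 to 12 rows; each row shifts and turns the commanded pose from where the row before left it; what a row does not reach is not made up. A row lasts 1/10 s, in which the tool goes at most 50 mm and 8.59 degrees, less where a joint would pass 70% of its speed; a pose out of reach is approached as far as the arm can. A call is refused whole if a number of a shift passes 50 or a number of a turn 0.15, either way. A call with a gripper value outside its range is refused whole. The fingers move at their own pace and stop on an object; "newtons" is the grip in N (left out, the last holds). Time passes only in rows, so rows that do not move let the fingers close. It gives the time, the measured TCP pose, the force, the opening and the grip force at its end, in the units of the state.
- monitor.observe(): the state, without advancing time (a new reading comes with each control period).
- vision.read_camera(name): name is "side" or "top" or "wrist"; returns the picture (400x640x3 uint8, red, green, blue); there is no depth.
- vision.get_calibration(name): a dict with "K" (3x3 intrinsics, pixels), "T" (4x4, takes a point from camera to world coordinates); the wrist camera has in their place "mount" (4x4, takes a point from camera to tool coordinates, whose origin is the TCP and whose axes are the flange's). Camera axes: x right, y up, looking along -z (the intrinsics and any distortion apply to the point x, -y, -z); pixel columns grow to the right and rows downward; lengths in m; the calibration is good to about 2 mm. The wrist camera is an equidistant fisheye: a pixel r from the principal point sees the ray r / f radians off the axis. A picture is of the moment at which its call begins: read the wrist's pose just before it. get_calibration takes no time and is no camera call.
- workorder.hand_in(): hands the job in; it is judged then, once.
The state is a dict: "time": time; "qpos": joint angles; "qvel": joint speeds; "joint_efforts": joint torques, N m; "tool_pos": TCP position; "tool_rot": TCP orientation; "contact_force": force on the tool from outside, world axes, zero at the start; "torque": the same for the moment, N m; "opening": finger opening in m; "grip_force": force on a finger pad.
Only numpy, scipy, OpenCV 4.12 (cv2) and the standard library are available. Lean on these libraries where they do the work, as an engineer would, in place of code of your own. Each camera call takes 0.05 s, during which the arm holds its last target. There are 200 camera calls.

## Working session

There is one attempt and no reset: what is moved stays moved. The work goes in short steps, Python scripts to look and compute and a tool call to move; the robot and the scene stay as the last step left them, time stands still between calls to the robot, and variables do not carry over. Pictures are saved under pics/ and viewed, at most 12 in all, crops included, and the job is handed in when it is done.

Besides the shell and the picture viewer there is one more tool, called after "Call:" as name(argument=value, ...), one argument or row to a line, values as JSON. move_arm: Moves the arm, as the interface text tells. Its arguments: {"type":"object","properties":{"rows":{"type":"array","items":{"type":"array","items":{"type":"number"}}},"newtons":{"type":"number"}},"required":["rows"]}

```bash
mkdir -p pics; python3 - <<'E'
from cell import monitor, vision
import cv2, numpy as np
s=monitor.observe(); print(s)
for n in("side","top"):
    cv2.imwrite(f"pics/{n}0.png",vision.read_camera(n)[:,:,::-1]); c=vision.get_calibration(n); print(n,{k:np.round(v,4).tolist() if hasattr(v,'__len__') and not isinstance(v,str) else v for k,v in c.items()})
print(vision.get_calibration("wrist"))
E
```

```text
{'time': 0.0, 'qpos': array([ 1.14199865e+00,  3.42717805e-01,  1.52505054e+00,  8.34437395e-06,
        1.27540695e+00, -1.45992335e-01]), 'qvel': array([ 0.00050539,  0.0020288 , -0.00054098, -0.00083516,  0.00081447,
       -0.00014273]), 'joint_efforts': array([-1.92736052e-04, -4.31245422e+01, -2.44220585e+01,  7.16987858e-02,
        5.62233967e-02, -1.41836672e-04]), 'tool_pos': array([0.14629506, 0.50376198, 0.22603583]), 'tool_rot': array([-3.14002801e+00, -2.38127700e-04,  2.85878469e+00]), 'contact_force': array([-0.05452439,  0.28349549,  0.35268431]), 'torque': array([-0.00870199,  0.01687374,  0.03077271]), 'grip_force': 0.0, 'opening': 0.09164723467028428}
side {'K': [[483.1887, 0.0, 324.8484], [0.0, 483.1887, 192.8494], [0.0, 0.0, 1.0]], 'T': [[0.9167, 0.1796, -0.357, 0.0064], [-0.399, 0.4599, -0.7933, -1.2757], [0.0217, 0.8696, 0.4933, 0.8081], [0.0, 0.0, 0.0, 1.0]]}
top {'K': [[395.3053, 0.0, 312.6965], [0.0, 395.3053, 201.3652], [0.0, 0.0, 1.0]], 'T': [[0.0258, 0.9855, -0.1679, 0.3864], [-0.9995, 0.022, -0.024, -0.0973], [-0.0199, 0.1685, 0.9855, 0.9772], [0.0, 0.0, 0.0, 1.0]]}
{'K': array([[309.70691629,   0.        , 321.26569323],
       [  0.        , 309.70691629, 197.93314678],
       [  0.        ,   0.        ,   1.        ]]), 'mount': array([[ 7.68719209e-04,  9.66212740e-01,  2.57744738e-01,
         6.77471627e-02],
       [ 9.99999702e-01, -7.23577750e-04, -2.69991699e-04,
        -7.67259256e-04],
       [-7.43710619e-05,  2.57744868e-01, -9.66213008e-01,
        -1.59146339e-01],
       [ 0.00000000e+00,  0.00000000e+00,  0.00000000e+00,
         1.00000000e+00]])}
```

View pics/top0.png

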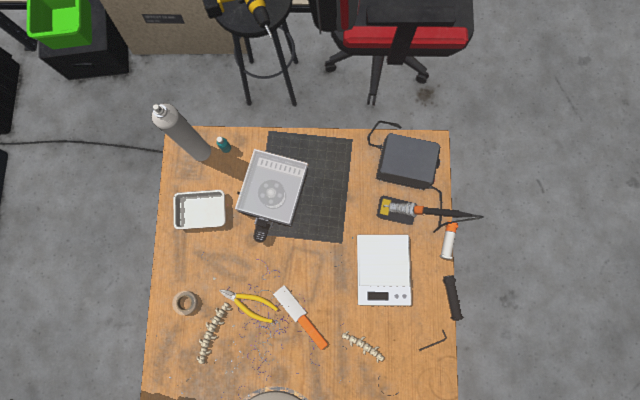

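View pics/side0.png

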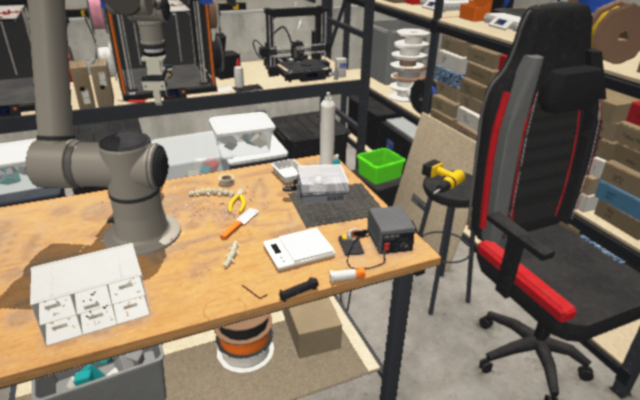

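```bash
python3 - <<'E'
import cv2
im=cv2.imread("pics/top0.png")
cv2.imwrite("pics/c1.png",cv2.resize(im[135:255,150:310],None,fx=5,fy=5,interpolation=cv2.INTER_CUBIC))
cv2.imwrite("pics/c2.png",cv2.resize(im[200:320,340:460],None,fx=5,fy=5,interpolation=cv2.INTER_CUBIC))
E
```

```text
(no output)
```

View pics/c1.png

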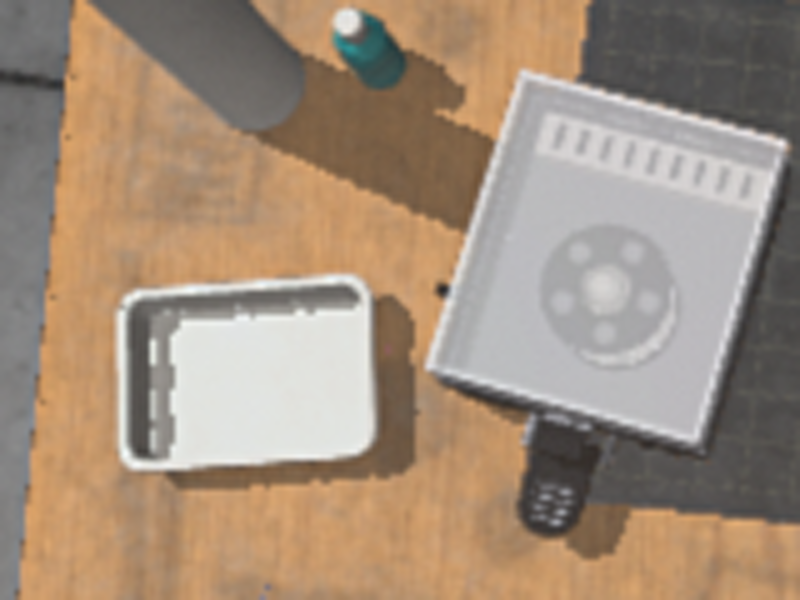

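View pics/c2.png

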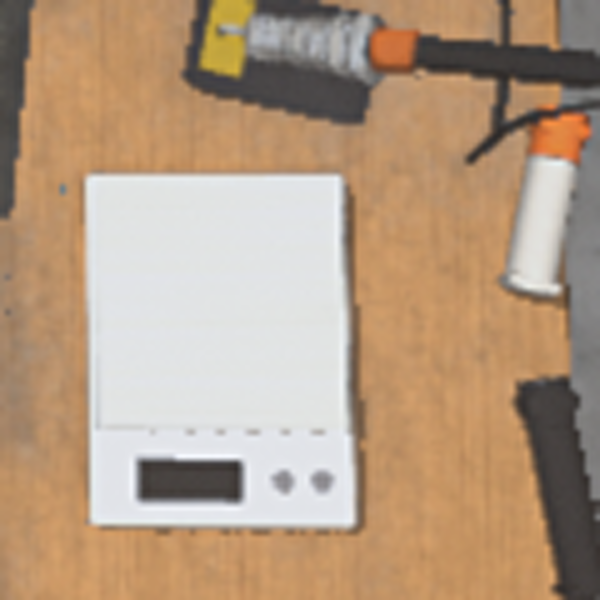

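```bash
cat > h.py <<'E'
import numpy as np
from cell import monitor, vision
def ray_plane(name,uv,z):
    c=vision.get_calibration(name);K,T=c["K"],c["T"]
    uv=np.atleast_2d(uv).astype(float)
    d=np.c_[(uv[:,0]-K[0,2])/K[0,0],-(uv[:,1]-K[1,2])/K[1,1],-np.ones(len(uv))]@T[:3,:3].T
    return T[:3,3]+d*((z-T[2,3])/d[:,2:])
E
python3 - <<'E'
from h import *
print(vision.get_calibration("top").keys())
f=lambda p,o:(np.array(p)+.5)/5-.5+np.array(o)
L=ray_plane("top",f([(522,72),(788,145),(700,447),(432,370)],(150,135)),.076)
print(L.round(4), [np.linalg.norm(L[i]-L[i-1]).round(4) for i in range(4)])
u=L[0]-L[3]+L[1]-L[2]; yaw=np.arctan2(u[1],u[0]); v=L[0]-L[1]+L[3]-L[2]; yaw2=np.arctan2(-v[0],v[1]); print("yaw",yaw,yaw2, L.mean(0))
yw=(yaw+yaw2)/2; x=np.array([np.cos(yw),np.sin(yw)]);c=L.mean(0)[:2]
print("pad",c-.118*x,"post",c-.012*x)
print("pad seen",ray_plane("top",f([(553,505),(547,533)],(150,135)),.031), "exp end",c-.133*x)
print("post seen",ray_plane("top",f((606,290),(150,135)),.069))
P=ray_plane("top",f([(89,177),(343,177),(350,430),(97,427)],(340,200)),.022)
print(P.round(4),[np.linalg.norm(P[i]-P[i-1]).round(4) for i in range(4)],P.mean(0))
E
```

```text
dict_keys(['K', 'T'])
[[ 0.663   0.0672  0.076 ]
 [ 0.6298 -0.0602  0.076 ]
 [ 0.4862 -0.0238  0.076 ]
 [ 0.519   0.1017  0.076 ]] [np.float64(0.148), np.float64(0.1316), np.float64(0.1482), np.float64(0.1297)]
yaw -0.24166143205122845 -0.2554664576906234 [0.57450329 0.02124003 0.076     ]
pad [0.46012982 0.05026948] post [0.56287209 0.02419218]
pad seen [[0.4615397  0.04951245 0.031     ]
 [0.44807869 0.05174677 0.031     ]] exp end [0.44559082 0.05395966]
post seen [[0.55984974 0.02355249 0.069     ]]
[[ 0.4694 -0.184   0.022 ]
 [ 0.4723 -0.3059  0.022 ]
 [ 0.3532 -0.3074  0.022 ]
 [ 0.3514 -0.1886  0.022 ]] [np.float64(0.1181), np.float64(0.1219), np.float64(0.1191), np.float64(0.1189)] [ 0.41155997 -0.24647481  0.022     ]
```

The top view shows the box at about (272,187), latch at its lower (-x) side (260,235), plate centre at about (384,261), with tray, can and bottle to the left and the glue stick at right. Sizes measured match those given (148×131 lid, 119–122 plate), and the latch and post as seen agree with the box pose within 3 mm. The tool's yaw nearly matches the box's already.

Call:
move_arm(
  rows=[
    [24,-36,0,0.003,1],
    [24,-36,0,0.003,1],
    [24,-36,0,0.003,1],
    [24,-36,0,0.003,1],
    [24,-36,0,0.003,1],
    [24,-36,0,0.003,1],
    [24,-36,0,0.003,1],
    [24,-36,0,0.003,1],
    [24,-36,0,0.003,1],
    [24,-36,0,0.003,1],
    [24,-36,0,0.003,1],
    [24,-36,0,0.003,1],
  ],
)

```text
time: 1.3
tool_pos: [0.435, 0.0705, 0.2266]
tool_rot: [3.141, -0.0, 2.895]
contact_force: [0.2, 0.7, 0.2]
opening: 0.0021
grip_force: 0.0
```

Call:
move_arm(
  rows=[
    [10,-10,-30,0,1],
    [10,-10,-40,0,1],
    [0,0,-40,0,1],
    [0,0,-20,0,1],
    [0,0,0,0,1],
    [0,0,0,0,1],
  ],
)

```text
time: 1.9
tool_pos: [0.4547, 0.0522, 0.0971]
tool_rot: [3.142, -0.0, 2.895]
contact_force: [0.6, -0.3, 0.7]
opening: 0.0008
grip_force: 0.0
```

```bash
cat >> h.py <<'E'
from scipy.spatial.transform import Rotation as Ro
def wrist():
    s=monitor.observe(); im=vision.read_camera("wrist"); R=Ro.from_euler("xyz",s["tool_rot"]).as_matrix()
    T=np.eye(4);T[:3,:3]=R;T[:3,3]=s["tool_pos"]; return s,im,T@vision.get_calibration("wrist")["mount"]
def wrist_plane(uv,Tc,z):
    K=vision.get_calibration("wrist")["K"];p=(np.atleast_2d(uv)-K[:2,2])/K[0,0];th=np.linalg.norm(p,axis=1,keepdims=True)
    q=p/th*np.sin(th); d=np.c_[q[:,0],-q[:,1],-np.cos(th)]@Tc[:3,:3].T
    return Tc[:3,3]+d*((z-Tc[2,3])/d[:,2:])
E
python3 - <<'E'
from h import *
import cv2
s,im,T=wrist(); print(s["tool_pos"],s["contact_force"]); np.save("T1.npy",T)
cv2.imwrite("pics/w1.png",im[:,:,::-1])
E
```

```text
[0.45465886 0.05219392 0.09706679] [ 0.59559693 -0.25506498  0.65428172]
```

View pics/w1.png

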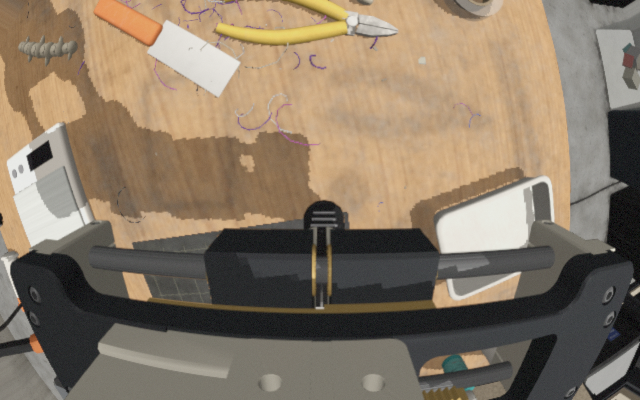

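```bash
python3 - <<'E'
from h import *
T=np.load("T1.npy"); print(wrist_plane([(323,202),(305,218),(346,218)],T,.031), "exp end", np.array([.573,.021])-.133*np.array([.9696,-.2446]))
E
```

```text
[[0.45039772 0.05384996 0.031     ]
 [0.45941632 0.03736131 0.031     ]
 [0.46710653 0.0679052  0.031     ]] exp end [0.4440432 0.0535318]
```

Wrist view: the paddle end is at (323,202), in line with the shut fingers at column 321. It lies at x ≈ 0.450, so I shift 3 mm in and press.

Call:
move_arm(
  rows=[
    [3,-1,-20,0,1],
    [0,0,-20,0,1],
    [0,0,-15,0,1],
    [0,0,-6,0,1],
    [0,0,-3,0,1],
    [0,0,-3,0,1],
    [0,0,-3,0,1],
    [0,0,0,0,1],
  ],
)

```text
time: 2.75
tool_pos: [0.4575, 0.0514, 0.0274]
tool_rot: [3.141, 0.0, 2.895]
contact_force: [-3.7, 1.5, 5.3]
opening: -0.0
grip_force: 3.0
```

Call:
move_arm(
  rows=[
    [0,0,-2,0,1],
    [0,0,-2,0,1],
    [0,0,-2,0,1],
    [0,0,-1,0,1],
    [0,0,0,0,1],
    [0,0,0,0,1],
  ],
)

```text
time: 3.35
tool_pos: [0.4578, 0.0514, 0.0229]
tool_rot: [3.141, 0.002, 2.895]
contact_force: [-10.9, 0.9, 34.5]
opening: 0.001
grip_force: 17.9
```

```bash
python3 - <<'E'
from h import *
import cv2
a=cv2.imread("pics/top0.png"); b=vision.read_camera("top")[:,:,::-1]; s=monitor.observe(); print(s["contact_force"],s["tool_pos"],s["time"])
cv2.imwrite("pics/t2.png",cv2.resize(b[100:280,200:430],None,fx=3,fy=3,interpolation=cv2.INTER_CUBIC))
E
```

```text
[-10.91442608   1.31445512  34.37714927] [0.45786128 0.05134996 0.02289159] 3.4
```

View pics/t2.png

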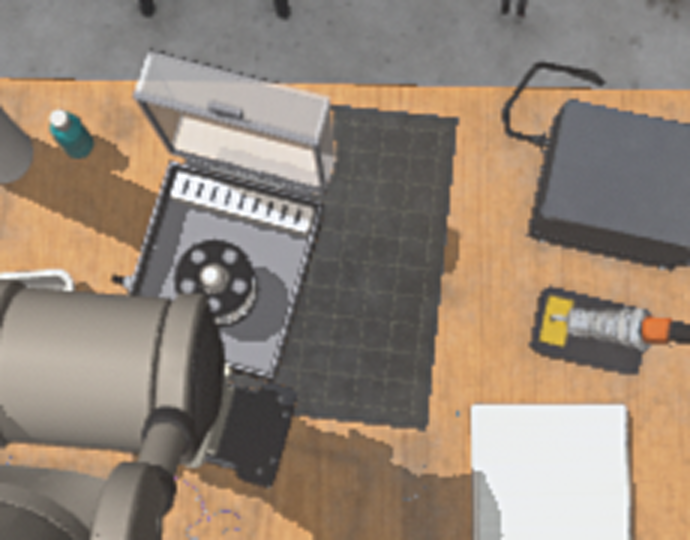

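The lid is open and the spool (flange centre near crop (215,281)) sits on its post. Next I back off, up and away.

Call:
move_arm(
  rows=[
    [0,0,6,0,1],
    [-3,1,15,0,1],
    [-3,1,30,0,1],
    [0,0,45,0,0.4],
    [0,0,45,0,0.4],
    [0,0,30,0,0.4],
    [0,0,0,0,0.4],
    [0,0,0,0,-0.6],
    [0,0,0,0,-0.6],
  ],
)

```text
time: 4.3
tool_pos: [0.4509, 0.0532, 0.1899]
tool_rot: [-3.141, -0.001, 2.895]
contact_force: [0.7, -1.0, -0.9]
opening: 0.0391
grip_force: 0.0
```

```bash
python3 - <<'E'
from h import *
import cv2
f=lambda p:(np.array(p)+.5)/3-.5+np.array((200,100))
print("post",ray_plane("top",f((213,275)),.069))
print("spool flange edges",ray_plane("top",f([(175,281),(256,281),(216,239),(216,322)]),.061))
s=monitor.observe(); print(s["tool_pos"],s["opening"])
b=vision.read_camera("top")[:,:,::-1]
cv2.imwrite("pics/t3.png",cv2.resize(b[140:250,220:330],None,fx=5,fy=5,interpolation=cv2.INTER_CUBIC))
E
```

```text
post [[0.56286749 0.02399817 0.069     ]]
spool flange edges [[ 0.55894594  0.05489712  0.061     ]
 [ 0.5603505  -0.00909079  0.061     ]
 [ 0.59354659  0.02395407  0.061     ]
 [ 0.5269707   0.02107002  0.061     ]]
[0.45089113 0.05316383 0.18989243] 0.03909816421540092
```

View pics/t3.png

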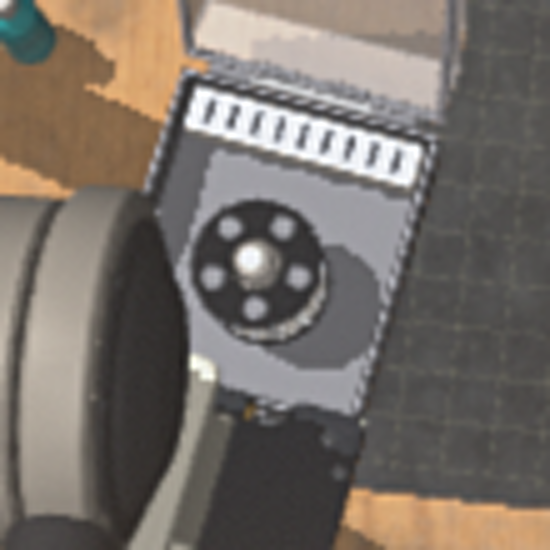

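```bash
python3 - <<'E'
from h import *
import cv2
b=vision.read_camera("top")[:,:,::-1]; b2=vision.read_camera("side")[:,:,::-1]
cv2.imwrite("pics/t4.png",np.vstack([cv2.resize(b[90:400,100:420],None,fx=1.8,fy=1.8)[:, :576], np.zeros((0,576,3),np.uint8)]))
A=cv2.resize(b[90:400,120:320],(400,600*1)[:2] if 0 else (387,600)); B=cv2.resize(b2[0:300,200:400],(400,600))
cv2.imwrite("pics/t5.png",np.hstack([A,B]))
f=lambda p:(np.array(p)+.5)/5-.5
print("can base",ray_plane("top",f([(303,90),(240,128),(268,131)])+[150,135],0))
print("ink",ray_plane("top",f([(390,70)])+[150,135],0))
print("spool",ray_plane("top",f([(256.6,262)])+[220,140],.061),"post",ray_plane("top",f([(257,257)])+[220,140],.069))
s=monitor.observe();print(s["qpos"].round(3))
E
```

```text
can base [[ 6.74461116e-01  1.93765097e-01  0.00000000e+00]
 [ 6.53605335e-01  2.24901931e-01  1.11022302e-16]
 [ 6.52308255e-01  2.10315995e-01 -1.11022302e-16]]
ink [[ 6.86029483e-01  1.49403101e-01 -1.11022302e-16]]
spool [[0.56282839 0.02439565 0.061     ]] post [[0.5636811  0.02324908 0.069     ]]
[-0.052  0.251  1.765  0.     1.128 -1.376]
```

View pics/t5.png

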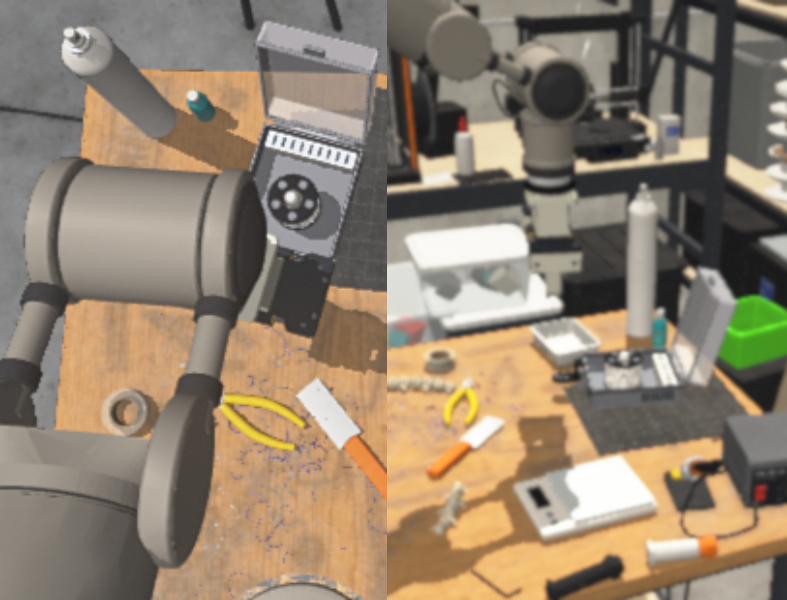

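Composite view: the wrist cylinder sits well above the lid and the can, and the open lid stands behind the box. Spool axis at (0.5625, 0.024), consistent with the post. I'll move above it.

Call:
move_arm(
  rows=[
    [28,-7,0,0,-0.65],
    [28,-7,0,0,-0.65],
    [28,-8,0,0,-0.65],
    [27,-7,0,0,-0.65],
    [0,0,-40,0,-0.65],
    [0,0,-30,0,-0.65],
    [0,0,-10,0,-0.65],
    [0,0,0,0,-0.65],
    [0,0,0,0,-0.65],
  ],
)

```text
time: 5.35
tool_pos: [0.5632, 0.0242, 0.1117]
tool_rot: [3.141, 0.001, 2.895]
contact_force: [0.7, -0.6, 0.4]
opening: 0.0759
grip_force: 0.0
```

```bash
python3 - <<'E'
from h import *
import cv2
s,im,T=wrist(); print(s["tool_pos"],s["contact_force"],s["opening"]); np.save("T2.npy",T)
cv2.imwrite("pics/w2.png",im[:,:,::-1])
E
```

```text
[0.56315663 0.02415293 0.11171202] [ 0.65852791 -0.62076779  0.39968479] 0.07588298167140609
```

View pics/w2.png

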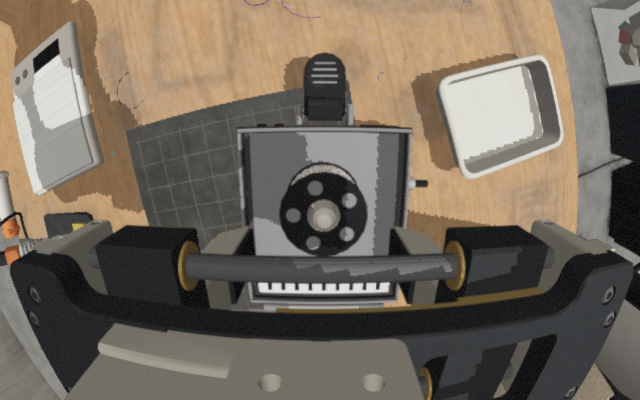

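```bash
python3 - <<'E'
from h import *
T=np.load("T2.npy"); print(wrist_plane([(323,214)],T,.069),wrist_plane([(281,214),(367,214)],T,.061),wrist_plane([(239,130),(411,130)],T,.040))
E
```

```text
[[0.56085849 0.02519691 0.069     ]] [[ 0.55613535 -0.00455704  0.061     ]
 [ 0.57116235  0.05520357  0.061     ]] [[ 0.49026215 -0.02250561  0.04      ]
 [ 0.52180697  0.10414856  0.04      ]]
```

The flange centre is at (323,214), between the fingers, about 1 mm to +y of the tool. I descend with guard steps.

Call:
move_arm(
  rows=[
    [0,1.5,-20,0,-0.65],
    [0,0,-20,0,-0.65],
    [0,0,-12,0,-0.65],
    [0,0,-8,0,-0.65],
    [0,0,-5,0,-0.65],
    [0,0,0,0,-0.65],
  ],
)

```text
time: 6.0
tool_pos: [0.5626, 0.0256, 0.0458]
tool_rot: [3.142, 0.0, 2.895]
contact_force: [-0.5, 0.2, -1.0]
opening: 0.0761
grip_force: 0.0
```

Call:
move_arm(
  rows=[
    [0,0,-5,0,-0.65],
    [0,0,-5,0,-0.65],
    [0,0,-5,0,-0.65],
    [0,0,-6,0,-0.65],
    [0,0,0,0,-0.65],
  ],
)

```text
time: 6.5
tool_pos: [0.5619, 0.0257, 0.0238]
tool_rot: [-3.141, -0.002, 2.895]
contact_force: [-0.1, 0.3, 0.4]
opening: 0.0759
grip_force: 0.0
```

No contact. Now close with a moderate grip.

Call:
move_arm(
  rows=[
    [0,0,0,0,1],
    [0,0,0,0,1],
    [0,0,0,0,1],
    [0,0,0,0,1],
    [0,0,0,0,1],
    [0,0,0,0,1],
  ],
  newtons=15,
)

```text
time: 7.1
tool_pos: [0.5626, 0.0257, 0.0249]
tool_rot: [3.141, 0.0, 2.895]
contact_force: [0.8, 0.3, 0.4]
opening: 0.062
grip_force: 14.9
```

Call:
move_arm(
  rows=[
    [0,0,5,0,1],
    [0,0,10,0,1],
    [0,0,15,0,1],
    [0,0,15,0,1],
    [0,0,15,0,1],
    [0,0,15,0,1],
    [0,0,15,0,1],
    [0,0,15,0,1],
    [0,0,0,0,1],
  ],
)

```text
time: 8.0
tool_pos: [0.5638, 0.0256, 0.1325]
tool_rot: [3.141, 0.005, 2.895]
contact_force: [-0.6, -0.7, -1.4]
opening: 0.062
grip_force: 14.9
```

```bash
python3 - <<'E'
from h import *
import cv2
s,im,T=wrist(); print(s["tool_pos"],s["contact_force"],s["opening"],s["grip_force"]); np.save("T3.npy",T)
b2=vision.read_camera("side")[:,:,::-1]
A=cv2.resize(im[100:320,180:460,::-1],(458,360)); B=cv2.resize(b2[80:215,240:365],None,fx=2.667,fy=2.667,interpolation=cv2.INTER_CUBIC)[:360]
cv2.imwrite("pics/w3.png",np.hstack([A,B]))
E
```

```text
[0.56379184 0.02559046 0.13246891] [-0.56467646 -0.68805382 -1.40050037] 0.06200222032331962 14.949502281378955
```

View pics/w3.png

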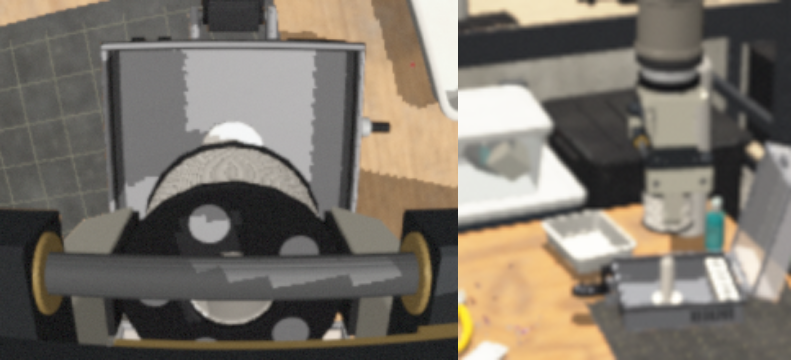

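The spool hangs upright between the fingers with its foot well above the post; lid open, bystanders untouched. I'll carry it to the scale.

Call:
move_arm(
  rows=[
    [-6,-10,0,0,1],
    [-13,-23,0,0,1],
    [-15,-27,0,0,1],
    [-15,-27,0,0,1],
    [-15,-27,0,0,1],
    [-15,-27,0,0,1],
    [-15,-27,0,0,1],
    [-15,-27,0,0,1],
    [-15,-27,0,0,1],
    [-13,-23,0,0,1],
    [-10,-18,0,0,1],
    [-5,-9,0,0,1],
  ],
)

```text
time: 9.3
tool_pos: [0.4087, -0.2476, 0.1291]
tool_rot: [3.141, -0.002, 2.893]
contact_force: [-0.3, -0.5, -0.9]
opening: 0.062
grip_force: 14.9
```

Call:
move_arm(
  rows=[
    [0,0,-20,0,1],
    [0,0,-25,0,1],
    [0,0,-20,0,1],
    [0,0,-10,0,1],
    [0,0,-5,0,1],
    [0,0,-3,0,1],
    [0,0,0,0,1],
    [0,0,0,0,1],
  ],
)

```text
time: 10.1
tool_pos: [0.4109, -0.2466, 0.0474]
tool_rot: [-3.141, 0.001, 2.895]
contact_force: [0.1, -0.2, -1.0]
opening: 0.0619
grip_force: 14.9
```

Call:
move_arm(
  rows=[
    [0,0,-4,0,1],
    [0,0,-4,0,1],
    [0,0,-1,0,1],
    [0,0,-1,0,1],
    [0,0,0,0,1],
    [0,0,0,0,1],
  ],
)

```text
time: 10.7
tool_pos: [0.4105, -0.2464, 0.0368]
tool_rot: [3.142, 0.0, 2.895]
contact_force: [0.2, 0.2, -1.2]
opening: 0.0621
grip_force: 14.9
```

Call:
move_arm(
  rows=[
    [0,0,-1,0,1],
    [0,0,-0.5,0,1],
    [0,0,0,0,1],
    [0,0,0,0,1],
  ],
)

```text
time: 11.1
tool_pos: [0.4105, -0.2464, 0.0355]
tool_rot: [-3.141, 0.0, 2.895]
contact_force: [-0.6, 0.5, 3.8]
opening: 0.0618
grip_force: 15.0
```

Contact (fz rose from -1.2 to +3.8 N), so the foot is on the plate. Releasing slowly.

Call:
move_arm(
  rows=[
    [0,0,0,0,-0.45],
    [0,0,0,0,-0.65],
    [0,0,0,0,-0.75],
    [0,0,0,0,-0.75],
    [0,0,0,0,-0.75],
    [0,0,0,0,-0.75],
  ],
  newtons=5,
)

```text
time: 11.7
tool_pos: [0.4105, -0.2463, 0.0352]
tool_rot: [3.141, -0.0, 2.895]
contact_force: [1.3, 0.9, -0.2]
opening: 0.0805
grip_force: 0.0
```

Call:
move_arm(
  rows=[
    [0,0,5,0,-0.75],
    [0,0,10,0,-0.75],
    [0,0,20,0,-0.75],
    [0,0,35,0,-0.75],
    [0,0,35,0,-0.75],
    [-20,30,20,0,-0.75],
    [-20,40,0,0,-0.75],
    [0,45,0,0,-0.75],
    [0,45,0,0,-0.75],
    [0,45,0,0,-0.75],
    [0,0,0,0,-0.75],
  ],
)

```text
time: 12.8
tool_pos: [0.3696, -0.037, 0.1611]
tool_rot: [3.14, 0.0, 2.901]
contact_force: [-0.0, -0.6, -0.4]
opening: 0.0803
grip_force: 0.0
```

```bash
python3 - <<'E'
from h import *
import cv2
s=monitor.observe(); print(s["tool_pos"],s["contact_force"],s["opening"])
b=vision.read_camera("top")[:,:,::-1]; b2=vision.read_camera("side")[:,:,::-1]
cv2.imwrite("pics/fin.png",np.hstack([cv2.resize(b[200:320,340:440],(400,480),interpolation=cv2.INTER_CUBIC),cv2.resize(b2[150:294,250:370],(400,480),interpolation=cv2.INTER_CUBIC)]))
E
```

```text
[ 0.36958454 -0.03696792  0.1610706 ] [-0.01855116 -0.58080313 -0.42766534] 0.08030229585816287
```

View pics/fin.png

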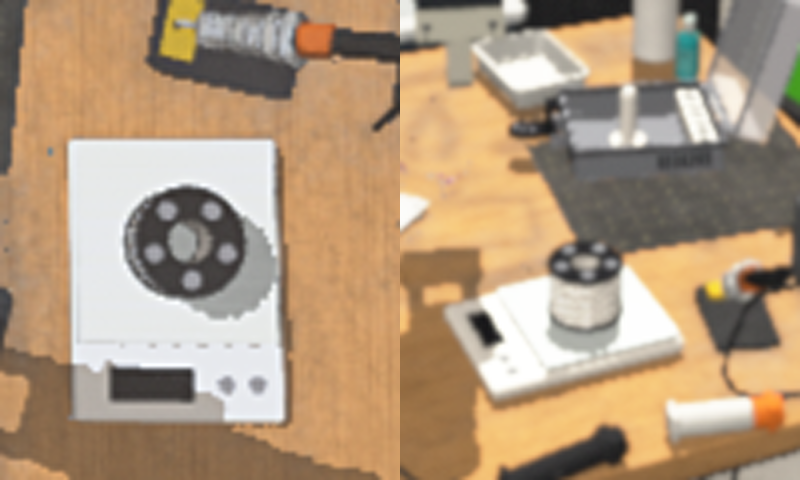

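The spool stands upright near the plate's centre (flange centre at crop (186,241)), lid open, gripper clear and bystanders in place. Handing in.

```bash
python3 - <<'E'
from h import *
from cell import workorder
print(ray_plane("top",[(386.4,260.1)],.072)); print(workorder.hand_in())
E
```

```text
[[ 0.40992481 -0.24516897  0.072     ]]
the job is handed in; nothing more can be done
None
```

The job is handed in: the spool stands upright and released within about 2 mm of the scale plate's centre, the lid was let open by the latch alone and stays open, and the bystanders look unmoved in the pictures; the hand-in returned no verdict.

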